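# Shut the tagged stopcock under the sliding cover

### The job

Push the flat cover of the white gas stopcock box to the left along its guides until both valves are fully uncovered, then push the handle that carries the large round tag clockwise until that valve is fully shut, a quarter turn. Leave the other valve open. Only push: lift neither the cover nor anything else, and leave the things standing around and in the box where they are.

Things in the scene. Friction and masses are not known exactly. Their poses are not given: they have to be found in the camera images.
- valve_box: Fixed white open box, 175 x 455 x 75 mm. Origin at underside; box x away from the robot, y left along the guides, z up. Inside: x -75 to +75, y -200 to +230 mm, floor z = 6 mm. Long walls carry ledges at z = 66 mm with outer guides to 75 mm; the cover lies between them. Right half (y < 0): valve bay; left half: parking side with a vial on its floor; low divider (to z = 32 mm) at y = 12 mm.
- cover: Loose flat aluminium plate, 160 x 200 x 5 mm, 0.35 kg, on the ledges with 2.5 mm play on either side; origin at the centre of its underside, axes as the box's. At the start it covers the valve bay (centre near box y = -92 mm). Slides along box y at about 1 to 4 N; the left end wall stops it at y = +130 mm. From +65 mm both valves are uncovered, from +105 mm also the whole swing of the handles.
- cover_tab (a point): Middle of the top edge of the upright black tab on the cover, to push against: a bar 70 mm along x, 10 mm thick along y, standing 26 mm above the plate's top, 20 mm to the right (-y) of the cover's centre.
- marked_pivot (a point): Point on the upright turning axis of the valve with the tagged handle (the tag: a flat plain metal disc, 34 mm across, on top of the handle at its pivot, top at box z = 60 mm). At mid height of the handle, box z = 49 mm. The two valves stand at box x = +25 mm, y = -145 and -55 mm; which is which varies.
- marked_tip (a point): Middle of the outer end of the tagged handle: a plain straight steel bar, 11 mm wide and 14 mm high (box z = 43 to 57 mm), that ends in a rounded end 54 mm from the pivot; this point is 50 mm from the pivot, on the bar's centre line.
- marked_handle (a joint): Angle of the tagged handle, rad. 0 = open, the handle pointing to the robot (box -x); grows clockwise as seen from above; 1.571 = shut, at its stop, the handle pointing left (box +y). Stiff turning, 0.06 N m, stays where it is left.
- plain_pivot (a point): The same point on the other valve, whose handle has only a small 10 mm nut on its pivot.
- plain_handle (a joint): Angle of the other handle, of the same form and sense, rad; it stands open, near 0.
- stir_tin: Bystander: round grey tin, 61 mm across, 32 mm high, behind the box. Origin at its underside.
- beaker: Bystander: glass beaker, 61 mm across, 76 mm high, behind the box. Origin at its underside.
- vial_clear: Bystander: small capped vial, 26 mm across, 50 mm high, behind the box. Origin at its underside.
- spatula: Bystander: spatula, 180 x 13 x 8 mm, lying right of the box. Origin at its underside.
- vial_red: Bystander: small amber vial with a red cap, 20 mm across, 36 mm high, on the floor of the box's parking side; the cover passes 24 mm above it. Origin at its underside.
- timer: Bystander: flat bench timer, 66 x 62 x 18 mm, left of the box. Origin at its underside.
- mouse: Bystander: black computer mouse, 106 x 59 x 34 mm, right of the box. Origin at its underside.

How it is judged (in metres and radians):
On the way:
1. the cover has been slid left off both valves, still lying on its ledges, with the tagged valve still open (y of cover in the frame of valve_box above 0.065 m and angle between cover's own z axis and vertical below 0.04 rad and z of cover in the frame of valve_box between 0.062 and 0.07 m and value of joint marked_handle below 0.3 rad), for 0.2 s.
At the end, for the whole second after the job is handed in: The cover lies flat and at rest on its ledges with its centre more than 65 mm left of the box origin (both valves uncovered), the tagged handle is turned past 1.45 rad (fully shut at 1.571), the other handle is still below 0.25 rad (y of cover in the frame of valve_box above 0.065 m and angle between cover's own z axis and vertical below 0.04 rad and z of cover in the frame of valve_box between 0.062 and 0.07 m and value of joint marked_handle above 1.45 rad and value of joint plain_handle below 0.25 rad and linear speed of cover below 0.01 m/s and velocity of joint marked_handle below 0.05 rad/s); the robot touches nothing.
It fails at once if the cover is lifted off its ledges or tipped (z of cover in the frame of valve_box above 0.076 m or angle between cover's own z axis and vertical above 0.12 rad).
It fails at once if the other valve is turned (value of joint plain_handle above 0.35 rad).
It fails at once if a bystander is moved or lifted (distance of any of stir_tin, beaker, vial_clear, spatula, vial_red, mouse, timer from where it was at the start of the episode above 0.02 m).
It also fails if it takes over 51 s, if anything falls off the work surface, if the arm or the gripper's body presses on something with over 40 N, if the wrist force passes 120 N, or if a joint passes its speed limit or range.

### The arm

A 6-joint arm with a two-finger parallel gripper is mounted at the origin on a cart in front of the work surface, level with it; the furniture and walls round the work are solid. World frame = base frame: x ahead of the robot, y to its left, z up, the work surface at z = 0. Lengths are in m, angles in degrees, forces in N, time in s.
With the tool pointing down it reaches from about 0.4 to 0.825 m from the base axis. Payload 7 kg.
Tool frame: the origin (TCP) lies on the centre line of the jaws, within the pads' length; the fingertips stand 19 mm ahead of it and the grasp point (between the pads) is the TCP; z points along the fingers, y is the line along which they close (so a half turn about z gives the same grasp; the last joint's range is limited). The gripper opens to 88 mm and grips with 3 to 60 N. Pads are 19 mm wide; open, the fingers measure 130 mm over their backs; the gripper's body (78 mm by 193 mm) begins 47 mm behind the grasp point.
Start: joints at [-56.717, 20.546, 0.682, 0, -70.136, -16.507], TCP at [0.195, -0.646, 0.246] pointing down, gripper open.
Joint ranges: [-176.03, 176.03], [-82.01, 121.73], [-58.28, 71.71], [-173.87, 95.51], [-174.79, -0.11], [-173.66, 173.66]. Speed limits (degrees/s): [136.94, 136.94, 172.46, 180, 180, 180].

### API

Orientations are given as [roll, pitch, yaw] about the fixed x, y, z axes, in that order (R = Rz(yaw) Ry(pitch) Rx(roll)).
In Python, from plant import * gives the robot as it stands. The module is installed in compiled form; this text tells all that it offers.
- The arm moves only by the tool play_rows, never from a script. Its argument "deltas" is a list of rows, each a list of 6 numbers: the shift along the world's x, y, z scaled (see below), then the turn, a rotation vector about the world's x, y, z scaled (see below). A call has 1 to 10 rows; each row shifts and turns the commanded pose from where the row before left it; what a row does not reach is not made up. The controller multiplies each number of a shift by 800 mm and each number of a turn by 180 degrees. A row lasts 1/10 s, in which the tool goes at most 50 mm and 8.59 degrees, less where a joint would pass 70% of its speed; a pose out of reach is approached as far as the arm can. A call with a number of a shift or a turn outside -1 to 1 is refused whole. A call with a gripper value outside its range is refused whole. "gripper" is the gripper command: -1 is shut, 1 is fully open, values between are in proportion, set as the call begins (left out, the last holds). The fingers move at their own pace and stop on an object; the grip force is fixed at half the most. Time passes only in rows, so rows that do not move let the fingers close. It gives the time, the measured TCP pose, the force, the opening and the grip force at its end, in the units of the state.
- get_obs(): the state, without advancing time (a new reading comes with each control period).
- snapshot(name): name is "side" or "top" or "wrist"; returns (picture, depth): 400x640x3 uint8, blue, green, red; 400x640 float32, m along the optical axis (not along the pixel's ray), 0 where there is no reading.
- camera_model(name): a dict with "fx", "fy", "cx", "cy" (pixels), "world_to_cam" (4x4, takes a point from world to camera coordinates). Camera axes: x right, y down, z forward; pixel columns grow to the right and rows downward; lengths in m; the calibration is good to about 2 mm. A picture is of the moment at which its call begins: read the wrist's pose just before it. camera_model takes no time and is no camera call; for the wrist camera it gives the pose at the moment of the call.
- close_job(): hands the job in; it is judged then, once.
The state is a dict: "clock": time; "joint_pos": joint angles; "qvel": joint speeds; "tau": joint torques, N m; "tool_pos": TCP position; "orientation": TCP orientation; "force": force on the tool from outside, world axes, zero at the start; "moment": the same for the moment, N m; "opening": finger opening in m; "gripper_force": force on a finger pad.
Only numpy, scipy, OpenCV 4.12 (cv2) and the standard library are available. Lean on these libraries where they do the work, as an engineer would, in place of code of your own. Each camera call takes 0.05 s, during which the arm holds its last target. There are 200 camera calls.

## Working session

There is one attempt and no reset: what is moved stays moved. The work goes in short steps, Python scripts to look and compute and a tool call to move; the robot and the scene stay as the last step left them, time stands still between calls to the robot, and variables do not carry over. Pictures are saved under pics/ and viewed, at most 10 in all, crops included, and the job is handed in when it is done.

Besides the shell and the picture viewer there is one more tool, called after "Call:" as a command line: name --pt "numbers of a row" for each row, then --argument value for the rest. play_rows: Moves the arm, as the interface text tells. Its arguments: {"type":"object","properties":{"deltas":{"type":"array","items":{"type":"array","items":{"type":"number","minimum":-1,"maximum":1}}},"gripper":{"type":"number"}},"required":["deltas"]}

```bash
mkdir -p pics; cat > h.py <<'E'
from plant import *
import numpy as np, cv2
def pt(name,d,u,v,r=2):
    c=camera_model(name); p=d[int(v)-r:int(v)+r+1,int(u)-r:int(u)+r+1]; z=np.median(p[p>0])
    q=np.array([(u-c['cx'])/c['fx']*z,(v-c['cy'])/c['fy']*z,z,1]); return (np.linalg.inv(c['world_to_cam'])@q)[:3]
def cloud(name,d):
    c=camera_model(name); v,u=np.indices(d.shape); q=np.stack([(u-c['cx'])/c['fx']*d,(v-c['cy'])/c['fy']*d,d,np.ones_like(d)],-1)
    return (q@np.linalg.inv(c['world_to_cam']).T)[...,:3]
E
python3 - <<'E'
from h import *
o=get_obs();print(o['clock'],o['tool_pos'],o['orientation'],o['force'],o['opening'])
p,d=snapshot('top');cv2.imwrite('pics/top.png',p);np.save('top.npy',d)
p2,d2=snapshot('side');cv2.imwrite('pics/side.png',p2);np.save('side.npy',d2)
P=cloud('top',d);np.save('P.npy',P)
m=(d>0)&(P[...,2]>.06)&(P[...,2]<.08)
print(camera_model('top')['world_to_cam'].round(3))
for lo,hi in((.064,.0735),(.0735,.08),(.09,.105)):
    k=(d>0)&(P[...,2]>lo)&(P[...,2]<hi)&(P[...,0]>.3); q=P[k]; print(lo,k.sum(),q.min(0).round(3),q.max(0).round(3), cv2.minAreaRect(q[:,:2].astype(np.float32)))
E
```

```text
0.0 [ 0.19465551 -0.64584628  0.24460048] [ 1.79904086e+02 -8.49950257e-03 -1.63233249e+02] [-0.08580428 -0.24681759  0.1420229 ] 0.08770791190705843
[[ 0.011 -1.    -0.005  0.137]
 [-0.991 -0.011 -0.137  0.598]
 [ 0.137  0.006 -0.991  1.24 ]
 [ 0.     0.     0.     1.   ]]
0.064 5055 [ 0.452 -0.551  0.064] [1.196 0.596 0.073] ((0.8138793706893921, 0.01704263687133789), (0.7407122254371643, 1.1493690013885498), 1.6782808303833008)
0.0735 2549 [ 0.451 -0.448  0.074] [0.963 0.545 0.08 ] ((0.7032464742660522, 0.04845598340034485), (0.5118675231933594, 0.9861499667167664), 0.9626613855361938)
0.09 562 [ 0.481 -0.411  0.09 ] [0.965 0.555 0.105] ((0.7569152116775513, 0.06587329506874084), (1.0047627687454224, 0.4573458135128021), 83.9568862915039)
```

View pics/top.png

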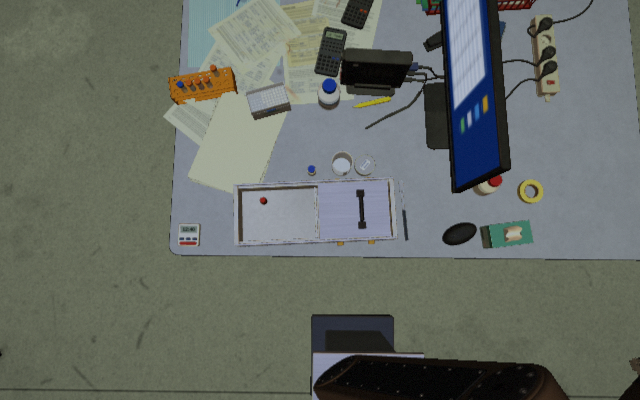

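View pics/side.png

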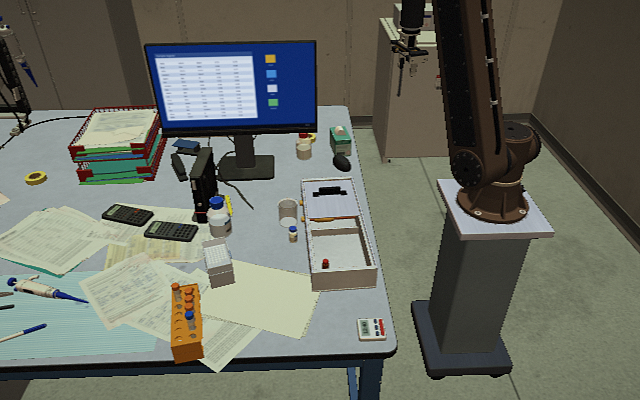

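The top view shows the box from about (235,183) to (397,243), with the cover on its right half and the tab at (361,190–228). The red vial is at (263,201), and the tin, beaker and vial stand behind the box. Next I fit the box pose from depth.

```bash
python3 - <<'E'
from h import *
P=np.load('P.npy');R=np.zeros(P.shape[:2],bool);R[174:250,228:402]=1
for lo,hi in((.05,.085),(.088,.105)):
    k=R&(P[...,2]>lo)&(P[...,2]<hi); k=cv2.morphologyEx(k.astype(np.uint8),cv2.MORPH_OPEN,np.ones((1,2))).astype(bool)
    q=P[k]; r=cv2.minAreaRect(q[:,:2].astype(np.float32)); print(lo,k.sum(),np.percentile(q,[1,50,99],axis=0).round(3).tolist(),r)
    print(cv2.boxPoints(r).round(3).tolist())
d=np.load('top.npy')
for u,v in((361,195),(361,210),(361,224),(340,210),(385,210),(325,190),(263,201)):print(u,v,pt('top',d,u,v,1).round(3))
print(camera_model('top')['fx'])
E
```

```text
0.05 5807 [[0.455, -0.076, 0.003], [0.555, 0.066, 0.071], [0.644, 0.38, 0.081]] ((0.5323460698127747, 0.1472102552652359), (0.22287410497665405, 0.4715926945209503), 4.646842002868652)
[[0.4020000100135803, 0.37299999594688416], [0.4399999976158142, -0.09700000286102295], [0.6629999876022339, -0.07900000363588333], [0.6240000128746033, 0.39100000262260437]]
0.088 92 [[0.523, 0.017, 0.066], [0.556, 0.026, 0.095], [0.591, 0.031, 0.101]] ((0.558228611946106, 0.023532161489129066), (0.06963654607534409, 0.012937954626977444), 3.8097894191741943)
[[0.5230000019073486, 0.02800000086426735], [0.5239999890327454, 0.014999999664723873], [0.5929999947547913, 0.01899999938905239], [0.5929999947547913, 0.03200000151991844]]
361 195 [0.595 0.027 0.076]
361 210 [0.551 0.028 0.095]
361 224 [0.514 0.027 0.076]
340 210 [0.553 0.085 0.071]
385 210 [ 0.554 -0.041  0.07 ]
325 190 [0.609 0.128 0.071]
263 201 [0.58  0.308 0.038]
442.25985249088484
```

```bash
python3 - <<'E'
from h import *
P=np.load('P.npy');d=np.load('top.npy')
k=(d>0)&(P[...,2]>.12)&(P[...,0]<.75)&(P[...,0]>.3);q=P[k];print(k.sum())
for y0 in np.arange(-.7,.5,.1):
    s=q[(q[:,1]>y0)&(q[:,1]<y0+.1)]
    if len(s):print(round(y0,1),len(s),s.min(0).round(3),s.max(0).round(3))
# box yaw: outer rim edge columns near & far
p=cv2.imread('pics/top.png').astype(int)
k=(P[...,2]>.062)&(P[...,2]<.085)&(d>0)
n=[];f=[]
for u in range(245,390):
    v=np.where(k[170:252,u])[0]
    if len(v): f.append(P[v[0]+170,u]);n.append(P[v[-1]+170,u])
for e in(n,f):
    e=np.array(e);c=np.polyfit(e[:,1],e[:,0],1)
    for _ in range(4):
        r=abs(e[:,0]-np.polyval(c,e[:,1]));w=r<max(.003,np.median(r)*1.5);c=np.polyfit(e[w,1],e[w,0],1)
    print('edge',w.sum(),c, 'yaw',-np.degrees(np.arctan(c[0])))
E
```

```text
4631
-0.3 1039 [ 0.589 -0.22   0.189] [ 0.749 -0.2    0.495]
-0.2 3592 [ 0.588 -0.2    0.175] [ 0.75  -0.19   0.494]
edge 144 [-0.056349    0.47277382] yaw 3.2251495355417554
edge 133 [-0.05626469  0.64530305] yaw 3.2203336696042264
```

Call:
play_rows --pt "0.022 0.05 0 0 0 0.03" --pt "0.022 0.05 0 0 0 0.03" --pt "0.022 0.05 0 0 0 0.03" --pt "0.022 0.05 0 0 0 0.03" --pt "0.022 0.05 0 0 0 0.03"

```text
clock: 0.6
tool_pos: [0.283, -0.4445, 0.2452]
orientation: [180.0, 0.0, -136.0]
force: [1.1, -0.2, 0.6]
opening: 0.0878
gripper_force: 0.0
```

Call:
play_rows --pt "0.0214 0.054 0 0 0 0.034" --pt "0.0214 0.054 0 0 0 0.034" --pt "0.0214 0.054 0 0 0 0.034" --pt "0.0214 0.054 0 0 0 0.034" --pt "0.0214 0.054 0 0 0 0.034" --pt "0.0214 0.054 0 0 0 0.034" --pt "0.0214 0.054 0 0 0 0.034" --pt "0.0214 0.054 0 0 0 0.034" --gripper -1

```text
clock: 1.4
tool_pos: [0.4198, -0.0987, 0.2457]
orientation: [-180.0, 0.0, -87.0]
force: [1.7, -0.5, -0.2]
opening: 0.0292
gripper_force: 0.0
```

Call:
play_rows --pt "0.044 0.028 0 0 0 0" --pt "0.044 0.028 0 0 0 0" --pt "0.044 0.028 0 0 0 0" --pt "0.044 0.028 0 0 0 0" --pt "0 0 0 0 0 0"

```text
clock: 1.9
tool_pos: [0.5637, -0.0087, 0.244]
orientation: [179.9, -0.0, -87.1]
force: [-0.8, 0.3, -0.9]
opening: 0.0004
gripper_force: 0.0
```

```bash
python3 - <<'E'
from h import *
o=get_obs();print(o['tool_pos'],o['orientation'],o['opening'])
p,d=snapshot('wrist');cv2.imwrite('pics/w1.png',p)
P=cloud('wrist',d);k=(d>0)&(P[...,2]>.09)&(P[...,2]<.102)&(abs(P[...,1]-.03)<.04);q=P[k]
if k.sum()>20: print(k.sum(),cv2.minAreaRect(q[:,:2].astype(np.float32)),np.median(q,0))
E
```

```text
[ 0.56369782 -0.0087058   0.24397611] [ 1.79925166e+02 -4.02601290e-02 -8.71493621e+01] 0.0003945519602011498
197 ((0.5601551532745361, 0.026337940245866776), (0.024539893493056297, 0.009390451945364475), 3.4565746784210205) [0.55992391 0.02379764 0.09592638]
```

View pics/w1.png

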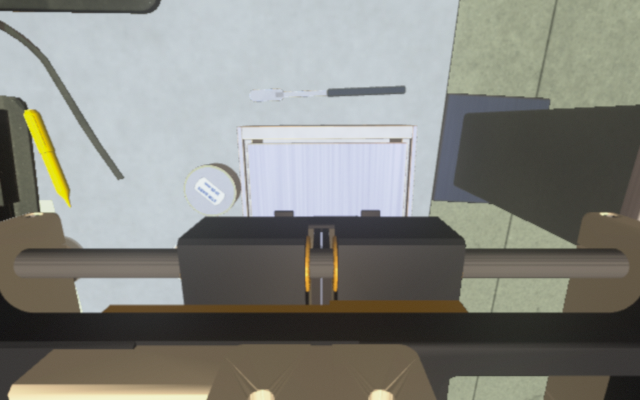

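The wrist view shows the tab ends at (284,213) and (371,213), just past the closed fingers at (321,240). The spatula, at (325,92), is clear. I descend on the right side of the tab.

Call:
play_rows --pt "-0.005 0 -0.045 0 0 0.001" --pt "0 0 -0.045 0 0 0" --pt "0 0 -0.045 0 0 0" --pt "0 0 -0.03 0 0 0" --pt "0 0 -0.015 0 0 0" --pt "0 0 0 0 0 0"

```text
clock: 2.55
tool_pos: [0.5552, -0.0117, 0.1004]
orientation: [179.8, -0.0, -87.1]
force: [-0.2, 0.0, 0.4]
opening: 0.0004
gripper_force: 0.0
```

Call:
play_rows --pt "0 0.013 0 0 0 0" --pt "-0.001 0.013 0 0 0 0" --pt "-0.001 0.013 0 0 0 0" --pt "-0.001 0.013 0 0 0 0" --pt "-0.001 0.013 0 0 0 0"

```text
clock: 3.05
tool_pos: [0.5539, 0.0416, 0.103]
orientation: [-179.9, -0.0, -87.0]
force: [0.6, -6.2, 5.0]
opening: 0.0003
gripper_force: 2.9
```

Call:
play_rows --pt "-0.001 0.018 0 0 0 0" --pt "-0.001 0.018 0 0 0 0" --pt "-0.001 0.018 0 0 0 0" --pt "-0.001 0.018 0 0 0 0" --pt "-0.001 0.018 0 0 0 0"

```text
clock: 3.55
tool_pos: [0.5496, 0.1137, 0.1028]
orientation: [-179.9, -0.0, -87.0]
force: [1.0, -5.5, 5.0]
opening: 0.0006
gripper_force: 2.9
```

Call:
play_rows --pt "-0.001 0.018 0 0 0 0" --pt "-0.001 0.018 0 0 0 0" --pt "-0.001 0.018 0 0 0 0" --pt "-0.001 0.018 0 0 0 0" --pt "-0.001 0.018 0 0 0 0" --pt "-0.001 0.01 0 0 0 0" --pt "0 0.008 0 0 0 0" --pt "0 0.006 0 0 0 0" --pt "0 0.004 0 0 0 0" --pt "0 0 0 0 0 0"

```text
clock: 4.55
tool_pos: [0.5444, 0.2077, 0.1016]
orientation: [180.0, 0.0, -87.1]
force: [-0.5, -2.6, 1.5]
opening: 0.0006
gripper_force: 0.8
```

Call:
play_rows --pt "0 0.006 0 0 0 0" --pt "0 0.005 0 0 0 0" --pt "0 0.004 0 0 0 0" --pt "0 0 0 0 0 0" --pt "0 -0.01 0 0 0 0" --pt "0 -0.02 0 0 0 0" --pt "0 -0.02 0.04 0 0 0" --pt "0 -0.02 0.06 0 0 0" --pt "-0.04 -0.04 0.03 0 0 0" --pt "-0.04 -0.04 0 0 0 0"

```text
clock: 5.55
tool_pos: [0.4826, 0.0997, 0.2076]
orientation: [-179.7, 0.2, -87.1]
force: [0.1, -1.2, -0.9]
opening: 0.0005
gripper_force: 0.0
```

Call:
play_rows --pt "-0.06 0 0.02 0 0 0" --pt "-0.06 0 0 0 0 0" --pt "0 0 0 0 0 0"

```text
clock: 5.85
tool_pos: [0.3815, 0.0983, 0.2206]
orientation: [-179.9, 0.2, -87.1]
force: [1.2, 0.5, 0.4]
opening: 0.0003
gripper_force: 0.0
```

```bash
python3 - <<'E'
from h import *
p,d=snapshot('top');P=cloud('top',d);np.save('P2.npy',P);np.save('top2.npy',d)
cv2.imwrite('pics/top2.png',cv2.resize(p[170:255,225:405],None,fx=4.4,fy=4.4,interpolation=cv2.INTER_CUBIC))
k=np.zeros(d.shape,bool);k[174:250,228:402]=1;k&=(P[...,2]>.088)&(P[...,2]<.1);q=P[k]
print(k.sum(),cv2.minAreaRect(q[:,:2].astype(np.float32)),get_obs()['tool_pos'])
E
```

```text
89 ((0.5459112524986267, 0.23662713170051575), (0.06712034344673157, 0.010383891873061657), 4.426323890686035) [0.38385441 0.09933183 0.22093349]
```

View pics/top2.png

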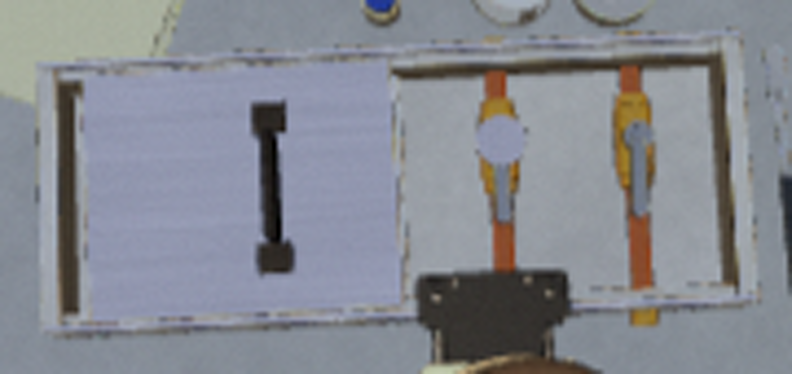

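The cover is at about box y = +121 mm. The tagged valve is the left one, with its disc at crop (500,139) and handle tip at (504,218). The plain valve is on the right at (638,135). I measure the tagged pivot and tip.

```bash
python3 - <<'E'
from h import *
d=np.load('top2.npy');P=np.load('P2.npy')
c=camera_model('top');Ti=np.linalg.inv(c['world_to_cam'])
def ray(u,v,z):
    r=Ti[:3,:3]@[(u-c['cx'])/c['fx'],(v-c['cy'])/c['fy'],1];o=Ti[:3,3];return o+r*(z-o[2])/r[2]
for n,u,v,z in(('piv',500,139,.06),('tipend',504,221,.057),('plain piv',638,135,.06),('plain tip',640,215,.057)):
    u=225+(u+.5)/4.4-.5;v=170+(v+.5)/4.4-.5
    print(n,ray(u,v,z).round(4),pt('top',d,u,v,0 if 'tip' in n else 1).round(4))
E
```

```text
piv [0.579  0.0901 0.06  ] [0.5794 0.09   0.057 ]
tipend [0.5261 0.0871 0.057 ] [0.5263 0.087  0.0546]
plain piv [0.5826 0.0007 0.06  ] [5.829e-01 4.000e-04 5.720e-02]
plain tip [ 0.5309 -0.0007  0.057 ] [ 0.5312 -0.0011  0.0532]
```

Call:
play_rows --pt "0.049 -0.013 0 0 0 0" --pt "0.049 -0.013 0 0 0 0" --pt "0.049 -0.013 0 0 0 0" --pt "0.049 -0.013 0 0 0 0" --pt "0 0 -0.045 0 0 0" --pt "0 0 -0.045 0 0 0" --pt "0 0 -0.03 0 0 0" --pt "0 0 0 0 0 0"

```text
clock: 6.7
tool_pos: [0.541, 0.057, 0.1202]
orientation: [179.6, -0.1, -87.2]
force: [-0.3, -0.2, 0.2]
opening: 0.0006
gripper_force: 0.0
```

```bash
python3 - <<'E'
from h import *
o=get_obs();t=o['tool_pos'];print(t,o['orientation'],o['force'])
C=np.array([.579,.090]);prev=t[:2]
for th in list(range(0,91,9))+[93]:
    a=np.radians(3.22-th);h=np.array([-np.cos(a),-np.sin(a)]);m=np.array([h[1],-h[0]])
    p=C+.040*h-.0155*m;print(th,p.round(4),((p-prev)/.8).round(4));prev=p
E
```

```text
[0.54096687 0.05697423 0.12015445] [ 1.79607966e+02 -1.20923734e-01 -8.71786227e+01] [-0.26996124 -0.22278635  0.15838805]
0 [0.5399 0.0723] [-0.0013  0.0191]
9 [0.5376 0.0786] [-0.0029  0.0079]
18 [0.5364 0.0852] [-0.0016  0.0083]
27 [0.5361 0.0919] [-0.0003  0.0084]
36 [0.537  0.0986] [0.001  0.0083]
45 [0.5388 0.1051] [0.0023 0.0081]
54 [0.5417 0.1112] [0.0036 0.0076]
63 [0.5455 0.1168] [0.0047 0.007 ]
72 [0.5501 0.1217] [0.0057 0.0061]
81 [0.5554 0.1258] [0.0066 0.0052]
90 [0.5613 0.1291] [0.0074 0.0041]
93 [0.5633 0.1299] [0.0026 0.0011]
```

Call:
play_rows --pt "0 0 -0.04 0 0 0" --pt "0 0 -0.029 0 0 0" --pt "0 0 0 0 0 0" --pt "-0.001 0.01 0 0 0 0" --pt "0 0.009 0 0 0 0" --pt "-0.0015 0.004 0 0 0 -0.025" --pt "-0.0015 0.004 0 0 0 -0.025" --pt "0 0 0 0 0 0"

```text
clock: 7.5
tool_pos: [0.5402, 0.0811, 0.0707]
orientation: [-179.9, 0.0, -96.1]
force: [0.2, -3.2, 1.0]
opening: 0.0004
gripper_force: 1.2
```

Call:
play_rows --pt "-0.0015 0.0 -0.006 0 0 0" --pt "-0.001 0.003 0 0 0 -0.025" --pt "-0.001 0.004 0 0 0 -0.025" --pt "0 0.004 0 0 0 -0.025" --pt "0 0.004 0 0 0 -0.025" --pt "0.0005 0.004 0 0 0 -0.025" --pt "0.0005 0.004 0 0 0 -0.025" --pt "0.001 0.004 0 0 0 -0.025" --pt "0.001 0.004 0 0 0 -0.025" --pt "0 0 0 0 0 0"

```text
clock: 8.5
tool_pos: [0.539, 0.1052, 0.0642]
orientation: [180.0, -0.0, -132.0]
force: [-0.8, -1.3, 0.2]
opening: 0.0002
gripper_force: 1.0
```

On track at about 45°, so I continue along the arc.

Call:
play_rows --pt "0.002 0.004 0 0 0 -0.025" --pt "0.002 0.004 0 0 0 -0.025" --pt "0.0025 0.0035 0 0 0 -0.025" --pt "0.0025 0.0035 0 0 0 -0.025" --pt "0.003 0.003 0 0 0 -0.025" --pt "0.003 0.003 0 0 0 -0.025" --pt "0.0035 0.0025 0 0 0 -0.025" --pt "0.0035 0.0025 0 0 0 -0.025" --pt "0 0 0 0 0 0"

```text
clock: 9.4
tool_pos: [0.5563, 0.1258, 0.064]
orientation: [-180.0, -0.1, -168.0]
force: [-1.6, -1.3, 0.6]
opening: 0.0
gripper_force: 0.9
```

Call:
play_rows --pt "0.0035 0.002 0 0 0 -0.025" --pt "0.0035 0.002 0 0 0 -0.025" --pt "0.002 0 0 0 0 0" --pt "0 0 0 0 0 0"

```text
clock: 9.8
tool_pos: [0.5591, 0.1278, 0.0636]
orientation: [-179.9, -0.5, -176.9]
force: [-17.4, 0.4, 11.9]
opening: 0.0005
gripper_force: 9.1
```

The force rose to 17 N, so the handle is at its stop. I back off toward the robot, lift out and check.

Call:
play_rows --pt "-0.01 0 0 0 0 0" --pt "-0.02 0 0 0 0 0" --pt "0 0 0.04 0 0 0" --pt "0 0 0.05 0 0 0" --pt "0 0 0.05 0 0 0" --pt "-0.05 0 0.03 0 0 0" --pt "-0.06 0 0 0 0 0" --pt "-0.04 0 0 0 0 0" --pt "0 0 0 0 0 0"

```text
clock: 10.7
tool_pos: [0.4171, 0.1289, 0.2011]
orientation: [179.8, 0.1, -176.8]
force: [0.3, -0.4, 1.7]
opening: 0.0006
gripper_force: 0.0
```

```bash
python3 - <<'E'
from h import *
p,d=snapshot('top');o=get_obs();print(o['tool_pos'],o['force'])
cv2.imwrite('pics/top3.png',cv2.resize(p[150:255,225:410],None,fx=4.3,fy=4.3,interpolation=cv2.INTER_CUBIC))
E
```

```text
[0.41901963 0.12955245 0.20132861] [-0.47268627 -0.41227499 -0.27204473]
```

View pics/top3.png

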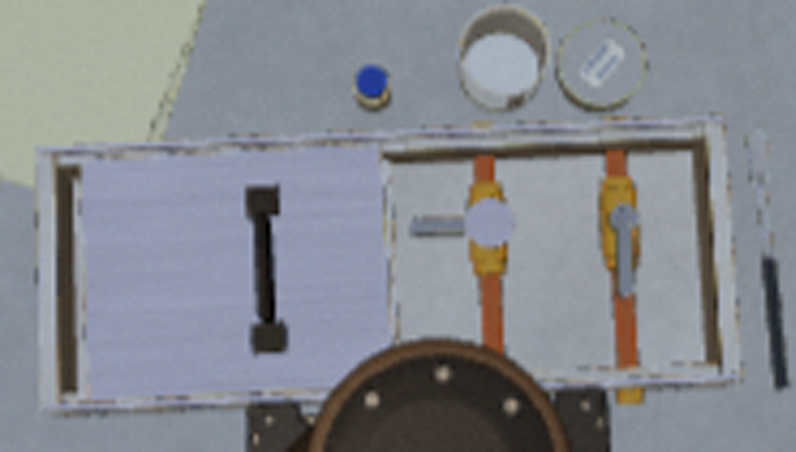

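The tagged handle now runs from (489,222) to (411,227), parallel to the box's long edge, so it is shut. The plain handle is still open at (625,215–295), the cover is parked left and the bystanders are in place.

```bash
python3 -c "
from plant import *
print(close_job())"
```

```text
the job is handed in; nothing more can be done
None
```

I slid the cover left to about box y = +113 mm, pushed the tagged valve shut against its stop, left the other valve open, saw no bystander moved in the last top view, and handed the job in at about 11 s; no verdict was returned.

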